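# Pin the saw's length stop in its hidden index groove

### The arm

A 7-joint arm with a two-finger parallel gripper is mounted at the origin on the work surface. World frame = base frame: x ahead of the robot, y to its left, z up, the work surface at z = 0. Lengths are in m, angles in rad, forces in N, time in s.
With the tool pointing down it reaches from about 0.4 to 0.875 m from the base axis. Payload 19.3 kg.
Tool frame: the origin (TCP) lies midway between the tips of the shut fingers; the grasp point (between the pads) lies 19 mm behind it; x points along the fingers, y is the direction in which the jaws open and shut, and the axes are right-handed (so a half turn about x gives the same grasp; the last joint's range is limited). The gripper opens to 85 mm and grips with 20 to 120 N. Pads are 22 mm wide; open, the fingers measure 114 mm over their backs; the gripper's body (76 mm by 85 mm) begins 54 mm behind the grasp point. The pads swing forward as they close: fully open they stand 13 mm farther back than shut.
Start: joints at [1.232, 0.521, -0.036, 1.599, 0.021, 1.021, -0.113], TCP at [0.166, -0.603, 0.231] pointing down, gripper open.
Joint ranges: [-2.91, 2.91], [-0.3, 2.13], [-1.5, 1.42], [0.17, 2.43], [-1.26, 4.41], [0.16, 1.93], [-2.52, 2.52]. Speed limits (rad/s): [1.89, 1.89, 2.39, 2.39, 3.01, 3.01, 3.01].

### API

Orientations are given as [roll, pitch, yaw] about the fixed x, y, z axes, in that order (R = Rz(yaw) Ry(pitch) Rx(roll)).
In Python, from workcell import telemetry, vision, workorder gives the robot as it stands. The module is installed in compiled form; this text tells all that it offers.
- The arm moves only by the tool play_rows, never from a script. Its argument "deltas" is a list of rows, each a list of 7 numbers: the shift along the world's x, y, z in mm, then the turn, a rotation vector about the world's x, y, z in degrees, then the finger opening in mm, from 0 to 85.4. In form: [[x, y, z, wx, wy, wz, jaw], ...]. A call has 1 to 8 rows; each row shifts and turns the commanded pose from where the row before left it; what a row does not reach is not made up. A row lasts 1/8 s, in which the tool goes at most 62.5 mm and 10.7 degrees, less where a joint would pass 70% of its speed; a pose out of reach is approached as far as the arm can. A call with a gripper value outside its range is refused whole. The fingers move at their own pace and stop on an object; "grip_force" is the grip in N (left out, the last holds). Time passes only in rows, so rows that do not move let the fingers close. It gives the time, the measured TCP pose, the force and the opening at its end, in the units of the state.
- telemetry.observe(): the state, without advancing time (a new reading comes with each control period).
- vision.grab_frame(name): name is "side" or "top"; returns the picture (384x512x3 uint8, red, green, blue); there is no depth.
- vision.camera_info(name): a dict with "mtx" (3x3 intrinsics, pixels), "rvec" (rotation vector, rad) and "tvec" (3), from world to camera coordinates, as OpenCV has them. Camera axes: x right, y down, z forward; pixel columns grow to the right and rows downward; lengths in m; the calibration is good to about 2 mm. A picture is of the moment at which its call begins. camera_info takes no time and is no camera call.
- workorder.job_done(): hands the job in, once; it reports no verdict.
The state is a dict: "clock": time; "qpos": joint angles; "qd": joint speeds; "joint_efforts": joint torques, N m; "position": TCP position; "tool_rot": TCP orientation; "force": force on the tool from outside, world axes, zero at the start; "moment": the same for the moment, N m; "grip_width": finger opening in m.
Only numpy, scipy, OpenCV 4.12 (cv2) and the standard library are available. Lean on these libraries where they do the work, as an engineer would, in place of code of your own. Each camera call takes 0.05 s, during which the arm holds its last target. There are 200 camera calls.

### The job

Set the length stop of the saw bench: take the black-handled index pin from the wooden block, put it into the hole on top of the stop carriage, and, keeping hold of it with its tip resting lightly on the steel bar inside, use it to slide the carriage towards the saw (to the left seen from the robot) until the pin drops into the bar's hidden groove. Stop there without forcing it, leave the pin fully home with its collar down on the carriage, let go, and leave everything else on the bench alone.

Things in the scene. Friction and masses are not known exactly. Their poses are not given: they have to be found in the camera images.
- rail: length-stop rail fixed to the bench: aluminium extrusion 480 x 40 mm with a steel index bar on it, stock channel along its far side. Origin on the bench under its middle; x across, y along the rail towards the saw, z up. Bar top 52 mm above the bench. Out of sight under the carriage the bar has one square-edged cross groove, 15 mm wide along y, 9 mm deep.
- carriage (a joint): travel of the stop carriage, m, growing along the rail's +y; 0 to 0.095 between end stops. At 0 the bush is 45 mm to the -y side of the rail's middle. Starts at 0 to 0.012; the hole meets the groove somewhere from 0.035 to 0.085. Slides with about 1.5 N of friction. Green chip cover 220 x 62 mm, its top 58 mm above the bench.
- bush (a point): centre of the mouth of the upright guide hole, on top of the carriage's steel bush (46 x 46 mm, top 84 mm above the bench). Hole 13.5 mm in diameter, 3 mm chamfer, 30 mm deep, open below; the bar's top lies 32 mm below this point. Axes as the rail's.
- pin: index pin, 120 g, upright in the block: steel shank 12 mm dia., 39 mm long, tip bevelled; collar 28 mm dia., 6 mm thick; black round handle 22 mm dia., 42 mm long. Origin at the centre of the tip, z up to the handle. In the block the collar rests on the block's top; riding on the bar it is 7 mm above the bush, fully home it rests on the bush. Over 40 N on it marks the bar.
- block: the fixed wooden block, 55 x 160 x 45 mm (x, y, z), origin under its centre; three holes of 14 mm, 50 mm apart along its y, hold the index pin and the two punches in any order.
- punch_a: a plain dark steel drift punch 112 mm long, 12 mm in diameter, standing in the block (foot at its origin); leave it
- punch_b: a second such punch; leave it
- hitch_ball: a steel trailer hitch ball 86 mm high on a 52 mm collar, origin under it; leave it
- jar: a lidded screw jar, 84 mm in diameter, 110 mm high, origin under it; leave it
- wrench: a steel wrench lying on the bench; leave it
- carton: a closed carton 100 x 150 x 70 mm, origin under it; leave it
- hinge: a flat steel butt hinge, 80 x 90 mm, 10 mm thick; leave it
Things that resemble listed ones, but are neither listed nor needed, are in the scene too. Of the things like the pin, leave any that is green or white; of the rest the smaller one is meant.

How it is judged:
By the outcome, as a careful person would: the job done as asked, in the order asked, and still so for the second after the job is handed in, with the robot touching nothing.
It also fails if it takes over 72 s, if anything falls off the work surface, if the arm or the gripper's body presses on something with over 40 N, if the wrist force passes 120 N, or if a joint passes its speed limit or range.

## Working session

There is one attempt and no reset: what is moved stays moved. The work goes in short steps, Python scripts to look and compute and a tool call to move; the robot and the scene stay as the last step left them, time stands still between calls to the robot, and variables do not carry over. Pictures are saved under pics/ and viewed, about 8 in all and at most 12, crops included, and the job is handed in when it is done.

Besides the shell and the picture viewer there is one more tool, called after "Request:" as name(argument=value, ...) on one line, values as JSON. play_rows: Moves the arm, as the interface text tells. Its arguments: {"type":"object","properties":{"deltas":{"type":"array","items":{"type":"array","items":{"type":"number"}}},"grip_force":{"type":"number"}},"required":["deltas"]}

```bash
mkdir -p pics
cat > h.py <<'E'
import numpy as np, cv2
from workcell import telemetry, vision, workorder
def cam(n):
    c=vision.camera_info(n); K=np.array(c["mtx"],float); R,_=cv2.Rodrigues(np.array(c["rvec"],float)); t=np.array(c["tvec"],float).reshape(3)
    return K,R,t
def ray(n,u,v):
    K,R,t=cam(n); d=R.T@np.linalg.solve(K,[u,v,1.]); return -R.T@t,d
def onz(n,u,v,z):
    o,d=ray(n,u,v); return o+d*(z-o[2])/d[2]
def proj(n,p):
    K,R,t=cam(n); q=K@(R@np.array(p,float)+t); return q[:2]/q[2]
def two(a,b):
    (o1,d1),(o2,d2)=ray('top',*a),ray('side',*b)
    s=np.linalg.lstsq(np.c_[d1,-d2],o2-o1,rcond=None)[0]
    p,q=o1+s[0]*d1,o2+s[1]*d2; return (p+q)/2,np.linalg.norm(p-q)
def save(n,f,crop=None,k=1):
    im=vision.grab_frame(n)[:,:,::-1]; cv2.imwrite(f'pics/{f}_raw.png',im)
    if crop: x0,y0,x1,y1=crop; im=im[y0:y1,x0:x1]
    cv2.imwrite(f'pics/{f}.png',cv2.resize(im,None,fx=k,fy=k,interpolation=cv2.INTER_CUBIC))
E
python3 - <<'E'
from h import *
save('top','t0',k=1.5); save('side','s0',k=1.5)
for n in('top','side'): K,R,t=cam(n); print(n,-R.T@t,R[2],K[0,0])
print(telemetry.observe())
E
```

```text
top [0.34427263 0.01007133 1.24129703] [ 0.09819488  0.01818284 -0.99500108] 346.8182035179956
side [-0.10188677  0.63919261  1.06529273] [ 0.43224499 -0.48294803 -0.76152838] 476.10962478669404
{'clock': 0.1, 'qpos': array([ 1.23181949,  0.52196898, -0.03633611,  1.59989483,  0.02118365,
        1.02110458, -0.1127796 ]), 'qd': array([-4.25871637e-04, -1.80776455e-03,  3.05796689e-06, -8.88263634e-04,
        3.78859672e-06,  1.21716711e-03,  1.36017857e-04]), 'joint_efforts': array([ 5.90508222e-03, -9.28476977e+01,  1.98548935e+00, -3.70520389e+01,
        1.82271260e-02,  5.49461256e-03, -5.67723907e-05]), 'position': array([ 0.16587538, -0.6022989 ,  0.23079422]), 'tool_rot': array([-1.52067689,  1.56980473,  1.88969999]), 'force': array([ 0.21341439,  0.39434462, -0.71040049]), 'moment': array([0.00564201, 0.00061932, 0.04463886]), 'grip_width': 0.08541163526667357}
```

View pics/t0.png

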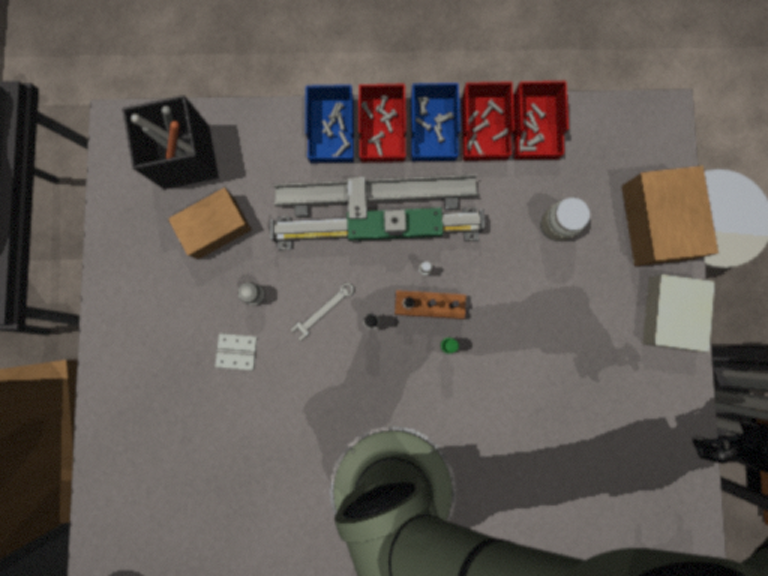

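View pics/s0.png

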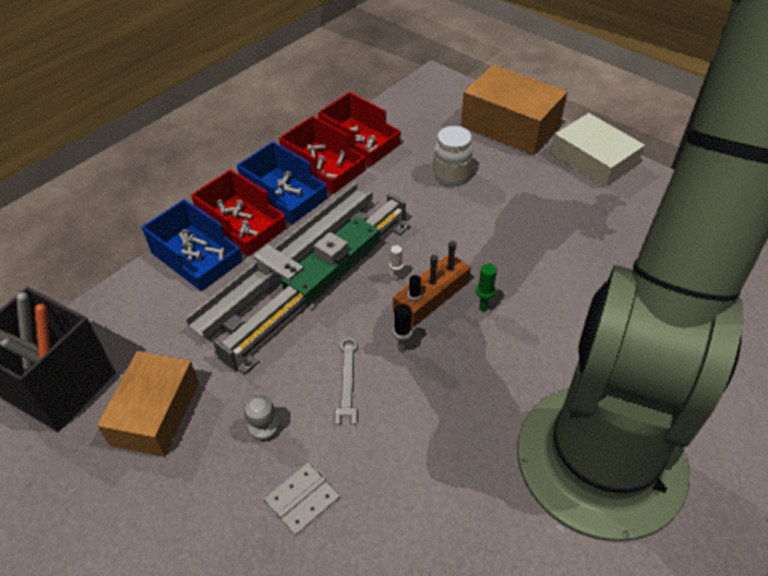

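The top view shows four pin-like things, in 768-wide pixels: black in the block (410,302), black standing on the bench (372,321), white (426,268) and green (451,345). The black one in the block fits the description, and I'll check it in a crop. The bush is at (396,220).

Run:
```python
from h import *
t=cv2.imread('pics/t0_raw.png'); s=cv2.imread('pics/s0_raw.png')
a=cv2.resize(t[110:240,170:330],None,fx=5,fy=5,interpolation=cv2.INTER_CUBIC)[:590]
a=cv2.resize(t[125:225,220:320],None,fx=4,fy=4,interpolation=cv2.INTER_CUBIC)
b=cv2.resize(s[145:245,190:290+0],None,fx=4,fy=4,interpolation=cv2.INTER_CUBIC)
b2=cv2.resize(s[150:250,240:340],None,fx=4,fy=4,interpolation=cv2.INTER_CUBIC)
cv2.imwrite('pics/c1.png',np.hstack([a,b2]))
```

```text
(no output)
```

View pics/c1.png

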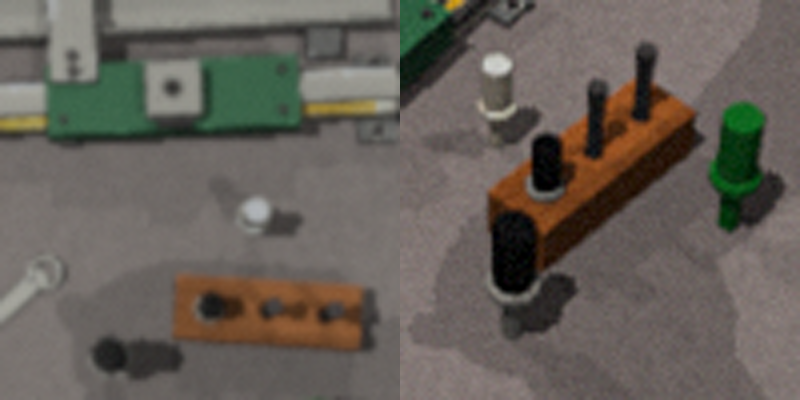

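The crop shows the small black-handled pin with its steel collar in the block's left hole, at raw top pixel ≈(272,201). The two bare punches stand beside it. The larger black pin is on the bench at ≈(247,214), with the white and green ones off the block. The pin in the block is the one meant. Now I'll measure.

```bash
cat >> h.py <<'E'
def R_tool(s): 
    from scipy.spatial.transform import Rotation as Ro
    return Ro.from_euler('xyz',s["tool_rot"]).as_matrix()
def blob(im,lo,hi,box):
    x0,y0,x1,y1=box; h=cv2.cvtColor(im[y0:y1,x0:x1],cv2.COLOR_BGR2HSV)
    m=cv2.inRange(h,np.array(lo),np.array(hi)); n,l,st,c=cv2.connectedComponentsWithStats(m)
    k=1+np.argmax(st[1:,4]); return c[k]+[x0,y0],st[k]+[x0,y0,0,0,0],(l==k)
E
python3 - <<'E'
from h import *
t=cv2.imread('pics/t0_raw.png'); s=cv2.imread('pics/s0_raw.png')
print('R',R_tool(telemetry.observe()).round(3).tolist())
# block top: brown
c,st,m=blob(t,(3,90,50),(18,255,255),(255,188,325,222)); print('block',c,st)
cn=max(cv2.findContours(m.astype('uint8'),0,2)[0],key=cv2.contourArea); r=cv2.minAreaRect(cn); bx=cv2.boxPoints(r)+st[:2]
bp=np.array([onz('top',u,v,.045)[:2] for u,v in bx]); print(bp.round(4).tolist(), bp.mean(0))
# green cover
c,st,m=blob(t,(50,70,30),(85,255,255),(220,130,310,170)); 
m=m.astype('uint8'); cn=np.vstack([k for k in cv2.findContours(m,0,2)[0]]); r=cv2.minAreaRect(cn); bx=cv2.boxPoints(r)+[220+0,130]
print('cover',st,[onz('top',u,v,.058)[:2].round(4).tolist() for u,v in bx])
# pin handle dark
for n,im,b in(('top',t,(266,194,276,208)),('side',s,(268,180,284,202))):
    g=cv2.cvtColor(im,cv2.COLOR_BGR2GRAY)[b[1]:b[3],b[0]:b[2]]; print(n); print(g)
g=cv2.cvtColor(t,cv2.COLOR_BGR2GRAY)[138:157,253:274]; print('bush');print(g)
# side hints
g=cv2.cvtColor(s,cv2.COLOR_BGR2GRAY)[152:180,206:236]; print(g)
E
```

```text
R [[-0.0, 0.266, -0.964], [0.001, -0.964, -0.266], [-1.0, -0.001, 0.0]]
block [287.2057554  202.74676259] [263 194  48  19 695]
[[0.383, -0.0363], [0.4403, -0.0407], [0.4284, -0.203], [0.3714, -0.1978]] [ 0.40578604 -0.11944105]
cover [268 139  27  19 433] [[0.648, -0.0307], [0.6468, -0.1209], [0.5833, -0.1195], [0.5845, -0.0298]]
top
[[ 95  94  94  92  92  92  92  92  94  98]
 [ 88  88  88  90  86  86  88  88  88  91]
 [ 87  86  87  87  88  88  84  83  84  89]
 [ 84  83  84  82  81  75  68  70  75  81]
 [ 85  85  86  84  70  57  44  48  56  66]
 [ 85  88  90  96  66  38  32  27  33  43]
 [ 86  89  99  95  60  32  25  21  26  28]
 [ 85  92  99  80  47  35  28  25  25  29]
 [ 84  90  98  82  48  32  27  27  27  34]
 [ 85  89  89  96  68  33  29  25  28  41]
 [ 88  84  89 100  83  59  53  54  53  54]
 [ 86  83  88  90  88  82  84  80  71  72]
 [ 85  86  86  86  84  85  86  83  79  76]
 [ 88  88  87  86  82  81  81  83  80  80]]
side
[[ 53  59  60  52  51  51  76 115 119 120 115 116 112 113 118 114]
 [ 52  53  58  56  55  69 102 125 116 119 118 109 112 112 109 104]
 [ 53  57  53  54  73
[... 5817 characters left out ...]
 62  67  66  63  39  29
   16  25  11  31  30  30  26  22  21  25  27  19]
 [ 75  78  81  66  76  77  76  77  82  69  69  65  60  58  62  59  42  48
   34  22  28  28  18  28  23  15  20  16  17  23]
 [ 77  75  77  76  71  77  76  76  78  75  70  73  68  63  60  68  58  64
   58  40  25  22  20  19  23  27  23  23  24  26]
 [ 76  77  76  80  76  80  77  73  77  77  79  80  73  76  75  80  70  63
   53  31  29  27  17  27  26  19  17  17  31  27]
 [ 72  80  77  78  76  81  78  71  80  71  77  79  80  78  80  84  81  55
   37  17  21  28  21  20  27  21  19  28  29  41]
 [ 83  72  77  78  78  75  77  77  76  72  71  79  77  79  79  79  51  30
   24  17  22  25  26  25  15  16  19  30  46  45]]
```

Run:
```python
from h import *
t=cv2.imread('pics/t0_raw.png')
g=cv2.cvtColor(t,cv2.COLOR_BGR2GRAY); print(g[196:207,266:286])
print('bush top',onz('top',262.5,146.5,.084),'side',onz('side',219.8,162.5,.084), two((262.5,146.5),(219.8,162.5)))
print('pin side',onz('side',276.4,186.6,.093),'top',onz('top',272.7,201.6,.093))
f=lambda x,y,z:onz('top',x/1.5,y/1.5,z)
for a,b,z in(((348,213),(441,208),.058),((349,240),(443,236),.058),((275,187),(478,178),.04),((275,205),(478,196),.04)):
    d=f(*a,z)-f(*b,z); print('rail yaw deg',np.degrees(np.arctan2(-d[0],d[1])))
# punch tops from the side crop: (597,85),(647,47) ; block line positions
b=np.array([.4058,-.1194]); dr=np.array([-.0,1]); 
for u,v in((597,85),(647,47)):
    uu,vv=(u-400)/4+240,(v)/4+150
    for z in(.1,.115,.13,.145): print((u,v),z,onz('side',uu,vv,z)[:2].round(4))
print('bigpin',onz('side',(514-400)/4+240,332/4+150,0.0)[:2],'white',onz('side',(497-400)/4+240,62/4+150,.09)[:2])
```

```text
[[ 87  86  87  87  88  88  84  83  84  89  89  90  89  86  86  87  87  91
   97  99]
 [ 84  83  84  82  81  75  68  70  75  81  83  84  83  87  87  83  83  89
   93 100]
 [ 85  85  86  84  70  57  44  48  56  66  74  77  77  77  80  83  83  85
   86  93]
 [ 85  88  90  96  66  38  32  27  33  43  52  55  59  60  75  84  83  81
   84  86]
 [ 86  89  99  95  60  32  25  21  26  28  34  40  41  45  61  84  90  86
   83  71]
 [ 85  92  99  80  47  35  28  25  25  29  30  40  39  40  53  80  95  93
   75  59]
 [ 84  90  98  82  48  32  27  27  27  34  36  40  39  40  53  77  93  92
   72  48]
 [ 85  89  89  96  68  33  29  25  28  41  37  41  40  49  58  79  89  92
   76  53]
 [ 88  84  89 100  83  59  53  54  53  54  51  52  58  72  78  84  89  93
   87  69]
 [ 86  83  88  90  88  82  84  80  71  72  75  76  79  85  87  91  89  91
   91  85]
 [ 85  86  86  86  84  85  86  83  79  76  83  84  85  86  89  88  88  91
   93  88]]
bush top [ 0.61564308 -0.01073182  0.084     ] side [ 0.61285832 -0.00908447  0.084     ] (array([ 0.61599141, -0.01115003,  0.08043672]), np.float64(0.0011862151143244765))
pin side [ 0.42561586 -0.03716033  0.093     ] top [ 0.4271049  -0.04205841  0.093     ]
rail yaw deg 2.3452365202795096
rail yaw deg 1.7382756708668745
rail yaw deg 1.7461852562112685
rail yaw deg 1.776919632257364
(597, 85) 0.1 [ 0.4308 -0.0993]
(597, 85) 0.115 [ 0.4225 -0.0879]
(597, 85) 0.13 [ 0.4142 -0.0764]
(597, 85) 0.145 [ 0.406  -0.0649]
(647, 47) 0.1 [ 0.4268 -0.1511]
(647, 47) 0.115 [ 0.4186 -0.1388]
(647, 47) 0.13 [ 0.4104 -0.1265]
(647, 47) 0.145 [ 0.4022 -0.1143]
bigpin [0.38456393 0.04361326] white [ 0.50414187 -0.07851383]
```

Request:
play_rows(deltas=[[40,38,0,0,0,6.2,60],[40,38,0,0,0,6.2,60],[40,38,0,0,0,6.2,60],[40,38,0,0,0,6.2,60],[40,38,0,0,0,6.2,60],[40,38,0,0,0,6.2,60],[3.5,55.5,0,0,0,6.2,60],[3.5,55.5,0,0,0,6.2,60]], grip_force=60)

```text
clock: 1.1
position: [0.413, -0.2616, 0.2309]
tool_rot: [-1.901, 1.57, 2.379]
force: [1.4, 0.8, 0.1]
grip_width: 0.0601
```

Request:
play_rows(deltas=[[3.5,55.5,0,0,0,6.2,60],[3.5,55.5,0,0,0,6.2,60],[3.5,55.5,0,0,0,6.2,60],[3.5,55.5,0,0,0,6.2,60],[0,0,0,0,0,0,60],[0,0,0,0,0,0,60]])

```text
clock: 1.85
position: [0.4268, -0.0419, 0.2312]
tool_rot: [-1.072, 1.57, -2.647]
force: [0.6, -1.1, -0.6]
grip_width: 0.0603
```

Run:
```python
from h import *
save('side','s1',crop=(200,90,360,250),k=4)
save('top','t1',crop=(210,120,330,240),k=5)
s=telemetry.observe(); print(s['clock'],s['position'],R_tool(s)[:,1],s['grip_width'],s['qpos'],s['force'])
```

```text
1.95 [ 0.42680965 -0.04253611  0.23114397] [ 9.99984448e-01 -5.56211559e-03 -4.08293800e-04] 0.05978168078262643 [ 0.44513243  0.24733989 -0.56630614  2.06488929  0.17224612  0.87453011
 -0.22401018] [ 0.94969194  0.7822865  -0.14258661]
```

View pics/s1.png

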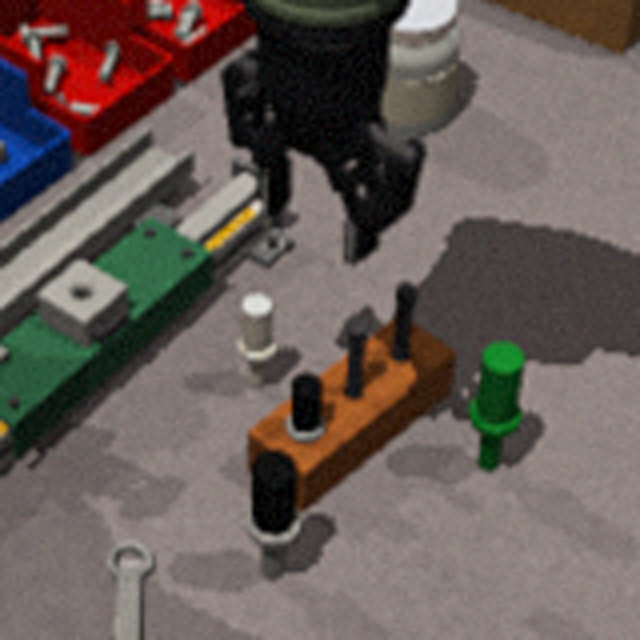

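Request:
play_rows(deltas=[[0,1,-40,0,0,0,50],[0,0.5,-40,0,0,0,50],[0,0,-40,0,0,0,50],[0,0,-30,0,0,0,50],[0,0,-15,0,0,0,50],[0,0,-8,0,0,0,50],[0,0,0,0,0,0,50]])

```text
clock: 2.82
position: [0.4271, -0.0403, 0.0585]
tool_rot: [0.783, 1.571, -0.792]
force: [-0.3, 0.6, 0.3]
grip_width: 0.0501
```

Run:
```python
from h import *
save('side','s2',crop=(220,130,340,230),k=5)
s=telemetry.observe(); print(s['position'],s['grip_width'],s['force'])
```

```text
[ 0.4273261  -0.04018858  0.05885886] 0.04974495507005225 [ 0.23899962  0.40084721 -0.34571915]
```

View pics/s2.png

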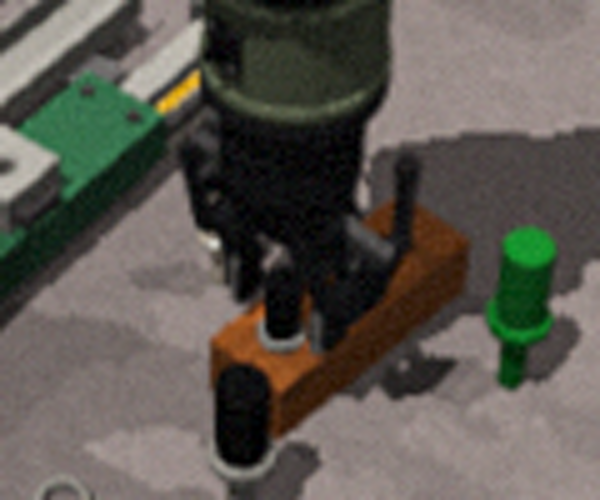

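The pin's handle stands between the open fingers at (283,300) and the white pin behind is clear. I'll close.

Request:
play_rows(deltas=[[0,0,0,0,0,0,30],[0,0,0,0,0,0,18],[0,0,0,0,0,0,16],[0,0,0,0,0,0,16],[0,0,0,0,0,0,16]])

```text
clock: 3.5
position: [0.4281, -0.0401, 0.059]
tool_rot: [1.546, 1.568, -0.028]
force: [3.6, -0.8, 8.4]
grip_width: 0.0204
```

Run:
```python
from h import *
s=telemetry.observe(); print(s['position'],s['grip_width'],s['force'],s['moment'])
```

```text
[ 0.4280881  -0.04010028  0.05899463] 0.02044894054380397 [ 3.58118782 -0.84934062  8.43247465] [-0.14659406 -0.68073727  0.02130259]
```

Request:
play_rows(deltas=[[0,0,10,0,0,0,16],[0,0,20,0,0,0,16],[0,0,30,0,0,0,16],[0,0,40,0,0,0,16],[0,0,40,0,0,0,16],[0,0,0,0,0,0,16],[0,0,0,0,0,0,16]])

```text
clock: 4.38
position: [0.4265, -0.0403, 0.1978]
tool_rot: [-1.049, 1.57, -2.623]
force: [-0.9, 0.2, -1.5]
grip_width: 0.0202
```

Run:
```python
from h import *
save('side','s3',crop=(220,110,320,210),k=6)
save('top','t3')
s=telemetry.observe(); print(s['position'],R_tool(s).round(4).tolist(),s['grip_width'],s['force'],s['moment'])
```

```text
[ 0.42631254 -0.04006171  0.19734925] [[-0.0018, 1.0, -0.0034], [0.0002, -0.0034, -1.0], [-1.0, -0.0018, -0.0002]] 0.020360124570028854 [-0.27052158 -0.40712475 -1.16145644] [0.00528669 0.02269986 0.00066678]
```

View pics/s3.png

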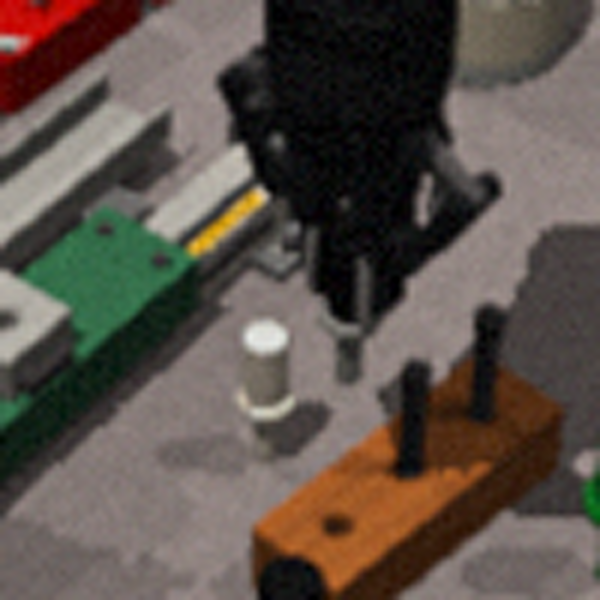

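The pin is held upright, with its tip at raw side pixel ≈(277.9,172.6). The block's empty hole shows at ≈(276.2,197.6).

Run:
```python
from h import *
g=cv2.cvtColor(cv2.imread('pics/s3_raw.png'),cv2.COLOR_BGR2GRAY); print(g[160:177,270:286])
print('tip at z=.1443',onz('side',277.9,172.4,.1443),'minus TCP',onz('side',277.9,172.4,.1443)-[.4263,-.0401,.1974])
print('hole side',onz('side',276.2-.4,197.5,.045))
print('top of TCP proj', proj('side',[.4263,-.0401,.1443]))
```

```text
[[125 127 130 109  74   9   9   1  13  48  74  46  19  11  11  31]
 [125 137 132 124  86  16   0   6  15  41  73  48   5  16  36  73]
 [131 138 133 121 117  47  12   5  12  49  71  48  27  42  87 123]
 [132 135 122 108 124 118  66  30  27  40  61  57  45  76 126 139]
 [132 134 127 116 108 112 124 120 112 102  65  51  66 111 135 139]
 [131 132 135 133 115  97 110 109 107 101  67  57  95 130 137 130]
 [133 130 139 136 135 111  78  59  61  59  73 112 123 142 136 136]
 [135 129 129 136 131 122  59  34  45  45  93 140 131 133 134 129]
 [135 132 132 139 135 117  72  49  38  51  95 138 133 128 130 136]
 [135 134 136 141 140 125  88  58  42  51 102 136 140 133 132 141]
 [132 137 138 135 136 125  79  70  60  63 107 132 139 135 141 139]
 [138 135 134 134 131 121  77  75  66  63 104 136 136 138 137 139]
 [129 131 136 134 142 120  78  71  61  65 101 136 133 132 142 128]
 [126 131 133 135 138 122  91  73  67  94 125 137 138 133 126  87]
 [129 135 134 138 134 132 118 114 112 128 134 136 122 101  86  64]
 [133 138 136 133 135 129 129 134 132 133 142 133 115  63  59  69]
 [123 113 124 114 134 128 131 126 134 129 139 140 123  61  55  62]]
tip at z=.1443 [ 0.42656172 -0.042715    0.1443    ] minus TCP [ 0.00026172 -0.002615   -0.0531    ]
hole side [ 0.42710351 -0.03804592  0.045     ]
top of TCP proj [277.34906081 172.99741062]
```

Request:
play_rows(deltas=[[40,6,0,0,0,1,16],[40,8,0,0,0,1,16],[40,8,0,0,0,0,16],[40,6,0,0,0,0,16],[28,3,-20,0,0,0,16],[0,0,-20,0,0,0,16],[0,0,-4,0,0,0,16],[0,0,0,0,0,0,16]])

```text
clock: 5.48
position: [0.6143, -0.0092, 0.1542]
tool_rot: [-1.401, 1.57, -2.941]
force: [-0.3, -0.5, -0.6]
grip_width: 0.02
```

Run:
```python
from h import *
save('side','s4',crop=(180,110,260,190),k=7)
s=telemetry.observe(); print(s['clock'],s['position'],R_tool(s).round(4).tolist(),s['grip_width'],s['force'],s['moment'])
g=cv2.cvtColor(cv2.imread('pics/s4_raw.png'),cv2.COLOR_BGR2GRAY); print(g[146:172,208:234])
print(proj('side',s['position']-[0,0,.053]))
```

```text
5.525 [ 0.61468563 -0.00920377  0.154789  ] [[0.0002, 0.9995, 0.0313], [-0.0002, 0.0313, -0.9995], [-1.0, 0.0002, 0.0002]] 0.02084962177699061 [ 0.18776081 -0.28277662 -1.08614931] [-0.06273804  0.0028527   0.01770771]
[[ 77  53  46  52  57  92 109  28   1   2  42  78  47  17   2  16  42  61
   57  48  53  50  56  49  37  48]
 [ 48  46  55  66 105 153 150  55   0   4  39  79  52  28  14  28  55  64
   54  51  51  52  44  30  30  41]
 [ 44  57  92 139 161 163 131  94  37  14  25  50  50  40  35  41  55  53
   48  56  56  49  35  35  38  36]
 [ 60  94 149 170 171 154 119 112 106  79  82  94 101  47  43  51  56  54
   49  50  49  38  39  41  43  44]
 [110 146 169 173 171 163 140 105 102 107  99  96  84  47  43  58  59  55
   45  41  40  39  41  52  45  47]
 [158 171 171 168 173 170 170 144 117  77  72  67  55  41  52  55  48  48
   43  41  35  47  43  42  45  49]
 [167 169 167 171 165 174 179 182 157  84  54  43  45  45  47  54  47  42
   41  42  44  48  45  45  47  44]
 [167 169 167 169 178 180 182 175 136  72  43  47  43  56  51  48  45  39
   39  41  46  48  48  43  43  47]
 [169 166
[... 1281 characters left out ...]
  46  48  51  45]
 [ 39  52  76  72  84 112 148 166 175 183 177 178 180 173 176 162 167 156
  112  67  46  49  49  51  46  60]
 [ 41  62  82  75  80  81  91 122 147 179 180 179 178 182 175 168 145 100
   58  49  47  53  54  56  59  81]
 [ 48  67  74  83  79  70  71  74  98 133 162 174 177 177 171 139  87  45
   45  47  47  58  60  47  58  95]
 [ 75  80  76  78  74  80  73  82  75  82 111 146 173 174 135  72  53  50
   46  45  55  57  40  32  46  72]
 [ 79  83  73  74  70  75  83  81  73  72  80  94 126 125  78  53  46  49
   41  57  59  41  23  22  40  40]
 [ 74  71  75  69  70  71  81  80  72  79  76  75  79  68  45  50  53  55
   59  55  39  27  21  26  30  29]]
[218.94314729 157.80945597]
```

View pics/s4.png

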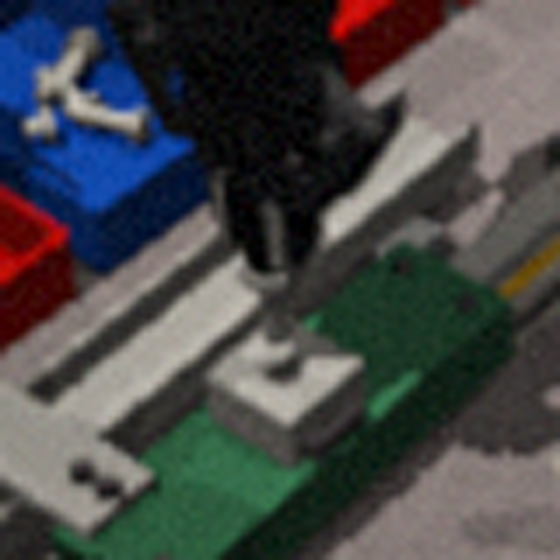

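The pin hangs above the bush, tip at raw ≈(219.3,157.2). The hole is at ≈(219.8,162.6), almost directly below.

Run:
```python
from h import *
for r in(156.7,157.2,157.7): print(onz('side',219.8,162.6,.083)-onz('side',219.3,r,.1018))
print(onz('top',262.5,146.5,.083)-[.6147,-.0092,0])
```

```text
[-0.00368757  0.00361813 -0.0188    ]
[-0.00229189  0.00216683 -0.0188    ]
[-0.00089889  0.00071831 -0.0188    ]
[ 0.00117757 -0.00154979  0.083     ]
```

Request:
play_rows(deltas=[[-0.5,0.3,-8,0,0,0,16],[0,0,-6,0,0,0,16],[0,0,-3,0,0,0,16],[0,0,-2,0,0,0,16],[0,0,-2,0,0,0,16]])

```text
clock: 6.15
position: [0.6143, -0.009, 0.1333]
tool_rot: [-0.595, 1.57, -2.135]
force: [-1.7, -2.2, -0.5]
grip_width: 0.0205
```

Request:
play_rows(deltas=[[0,0,-2,0,0,0,16],[0,0,-2,0,0,0,16],[0,0,0,0,0,0,16]])

```text
clock: 6.52
position: [0.6143, -0.0088, 0.129]
tool_rot: [-1.469, 1.57, -3.008]
force: [-1.9, -1.6, -2.8]
grip_width: 0.0206
```

Request:
play_rows(deltas=[[-0.5,0,-4,0,0,0,16],[0,0,-4,0,0,0,16],[0,0,-4,0,0,0,16],[0,0,-4,0,0,0,16],[0,0,-3,0,0,0,16],[0,0,0,0,0,0,16]])

```text
clock: 7.28
position: [0.6139, -0.0087, 0.11]
tool_rot: [-1.888, 1.57, 2.856]
force: [-0.3, -0.2, -1.6]
grip_width: 0.0206
```

Good: the pin is in the hole and almost force-free. Now I'll feel for the bar, expected at TCP z ≈0.105.

Request:
play_rows(deltas=[[0,0,-2,0,0,0,16],[0,0,-1,0,0,0,16],[0,0,-1,0,0,0,16],[0,0,0,0,0,0,16]])

```text
clock: 7.78
position: [0.6139, -0.0087, 0.1062]
tool_rot: [-2.087, 1.571, 2.657]
force: [0.2, -0.4, -0.9]
grip_width: 0.0206
```

Request:
play_rows(deltas=[[0,0,-0.5,0,0,0,16],[0,0,-0.5,0,0,0,16],[0,0,0,0,0,0,16]])

```text
clock: 8.15
position: [0.614, -0.0088, 0.1053]
tool_rot: [1.336, 1.571, -0.203]
force: [0.3, -0.7, -1.4]
grip_width: 0.0206
```

Request:
play_rows(deltas=[[0,0,-0.5,0,0,0,16],[0,0,0,0,0,0,16]])

```text
clock: 8.4
position: [0.614, -0.0087, 0.1049]
tool_rot: [1.223, 1.571, -0.317]
force: [-0.8, -0.6, 0.7]
grip_width: 0.0204
```

Request:
play_rows(deltas=[[0,0,-0.5,0,0,0,16],[0,0,0,0,0,0,16]])

```text
clock: 8.65
position: [0.6141, -0.0087, 0.1048]
tool_rot: [1.29, 1.57, -0.25]
force: [-3.8, -0.4, 9.3]
grip_width: 0.0203
```

Contact is about 9 N at z 0.1048. I'll ease it a little and slide towards the saw along (-0.031, 1). The groove needs at least 23 mm of travel from here.

Request:
play_rows(deltas=[[0,0,0.1,0,0,0,16],[0,1,0,0,0,0,16],[-0.1,2,0,0,0,0,16],[-0.1,2,0,0,0,0,16],[0,0,0,0,0,0,16]])

```text
clock: 9.28
position: [0.614, -0.0047, 0.1048]
tool_rot: [0.355, 1.569, -1.185]
force: [-2.1, -5.7, 6.9]
grip_width: 0.0207
```

Request:
play_rows(deltas=[[-0.1,2,0,0,0,0,16],[-0.1,2,0,0,0,0,16],[0,2,0,0,0,0,16],[-0.1,2,0,0,0,0,16],[0,2,0,0,0,0,16],[-0.1,2,0,0,0,0,16],[0,0,0,0,0,0,16]])

```text
clock: 10.15
position: [0.6136, 0.0074, 0.1048]
tool_rot: [0.358, 1.569, -1.182]
force: [-1.6, -5.1, 6.7]
grip_width: 0.0207
```

Request:
play_rows(deltas=[[-0.1,2,0,0,0,0,16],[0,2,0,0,0,0,16],[-0.1,2,0,0,0,0,16],[0,0,0,0,0,0,16]])

```text
clock: 10.65
position: [0.6134, 0.0133, 0.1048]
tool_rot: [0.379, 1.569, -1.161]
force: [-1.1, -3.5, 6.5]
grip_width: 0.0203
```

Request:
play_rows(deltas=[[-0.1,2,0,0,0,0,16],[0,0,0,0,0,0,16]])

```text
clock: 10.9
position: [0.6134, 0.0153, 0.1048]
tool_rot: [0.443, 1.569, -1.097]
force: [-1.4, -5.0, 6.2]
grip_width: 0.0205
```

Request:
play_rows(deltas=[[0,2,0,0,0,0,16],[0,0,0,0,0,0,16]])

```text
clock: 11.15
position: [0.6133, 0.0173, 0.1048]
tool_rot: [0.352, 1.569, -1.188]
force: [-1.4, -3.9, 7.9]
grip_width: 0.0204
```

Request:
play_rows(deltas=[[-0.1,2,0,0,0,0,16],[0,0,0,0,0,0,16]])

```text
clock: 11.4
position: [0.6132, 0.0193, 0.1048]
tool_rot: [0.397, 1.569, -1.143]
force: [-0.2, -5.0, 6.5]
grip_width: 0.0208
```

Request:
play_rows(deltas=[[0,2,0,0,0,0,16],[0,0,0,0,0,0,16]])

```text
clock: 11.65
position: [0.6132, 0.0213, 0.1048]
tool_rot: [0.365, 1.569, -1.175]
force: [-0.7, -5.0, 7.6]
grip_width: 0.0202
```

Request:
play_rows(deltas=[[-0.1,2,0,0,0,0,16],[0,0,0,0,0,0,16]])

```text
clock: 11.9
position: [0.6131, 0.0233, 0.1048]
tool_rot: [0.355, 1.569, -1.185]
force: [-1.3, -4.4, 7.4]
grip_width: 0.0205
```

Request:
play_rows(deltas=[[0,2,0,0,0,0,16],[0,0,0,0,0,0,16]])

```text
clock: 12.15
position: [0.6131, 0.0253, 0.1048]
tool_rot: [0.319, 1.569, -1.221]
force: [-0.9, -5.0, 7.6]
grip_width: 0.021
```

Request:
play_rows(deltas=[[-0.1,2,0,0,0,0,16],[0,0,0,0,0,0,16]])

```text
clock: 12.4
position: [0.613, 0.0273, 0.1048]
tool_rot: [0.341, 1.569, -1.199]
force: [-1.3, -5.4, 7.7]
grip_width: 0.0204
```

Request:
play_rows(deltas=[[0,2,0,0,0,0,16],[0,0,0,0,0,0,16]])

```text
clock: 12.65
position: [0.613, 0.0293, 0.1048]
tool_rot: [0.255, 1.569, -1.285]
force: [-1.1, -5.7, 8.2]
grip_width: 0.0208
```

Request:
play_rows(deltas=[[-0.1,2,0,0,0,0,16],[0,0,0,0,0,0,16]])

```text
clock: 12.9
position: [0.613, 0.0313, 0.1048]
tool_rot: [0.391, 1.569, -1.149]
force: [-0.9, -5.6, 8.1]
grip_width: 0.0204
```

Request:
play_rows(deltas=[[0,2,0,0,0,0,16],[0,0,0,0,0,0,16]])

```text
clock: 13.15
position: [0.6129, 0.0332, 0.1048]
tool_rot: [0.262, 1.569, -1.278]
force: [-2.2, -5.3, 7.7]
grip_width: 0.0208
```

Request:
play_rows(deltas=[[-0.1,2,0,0,0,0,16],[0,0,0,0,0,0,16]])

```text
clock: 13.4
position: [0.6128, 0.0353, 0.1048]
tool_rot: [0.326, 1.569, -1.214]
force: [-1.7, -5.3, 7.3]
grip_width: 0.0202
```

Request:
play_rows(deltas=[[0,2,0,0,0,0,16],[0,0,0,0,0,0,16]])

```text
clock: 13.65
position: [0.6128, 0.0372, 0.1048]
tool_rot: [0.24, 1.569, -1.301]
force: [-1.8, -5.0, 8.3]
grip_width: 0.0206
```

Request:
play_rows(deltas=[[-0.1,2,0,0,0,0,16],[0,0,0,0,0,0,16]])

```text
clock: 13.9
position: [0.6127, 0.0392, 0.1048]
tool_rot: [0.287, 1.569, -1.253]
force: [-1.9, -5.5, 7.4]
grip_width: 0.0206
```

Request:
play_rows(deltas=[[0,2,0,0,0,0,16],[0,0,0,0,0,0,16]])

```text
clock: 14.15
position: [0.6126, 0.0412, 0.1048]
tool_rot: [0.193, 1.569, -1.348]
force: [-1.7, -5.2, 8.5]
grip_width: 0.0206
```

Request:
play_rows(deltas=[[-0.1,2,0,0,0,0,16],[0,0,0,0,0,0,16]])

```text
clock: 14.4
position: [0.6126, 0.0432, 0.1048]
tool_rot: [0.25, 1.569, -1.29]
force: [-2.1, -6.0, 8.7]
grip_width: 0.0206
```

Request:
play_rows(deltas=[[0,2,0,0,0,0,16],[0,0,0,0,0,0,16]])

```text
clock: 14.65
position: [0.6125, 0.0452, 0.1048]
tool_rot: [0.177, 1.569, -1.363]
force: [-2.1, -5.9, 8.4]
grip_width: 0.0206
```

Request:
play_rows(deltas=[[-0.1,2,0,0,0,0,16],[0,0,0,0,0,0,16]])

```text
clock: 14.9
position: [0.6125, 0.0472, 0.1048]
tool_rot: [0.215, 1.569, -1.325]
force: [-2.1, -5.6, 7.6]
grip_width: 0.0208
```

Request:
play_rows(deltas=[[-0.1,2,0,0,0,0,16],[0,0,0,0,0,0,16]])

```text
clock: 15.15
position: [0.6124, 0.0492, 0.1048]
tool_rot: [0.235, 1.569, -1.305]
force: [-2.3, -5.6, 7.9]
grip_width: 0.0204
```

Request:
play_rows(deltas=[[-0.1,2,0,0,0,0,16],[0,0,0,0,0,0,16]])

```text
clock: 15.4
position: [0.6124, 0.0512, 0.1048]
tool_rot: [0.335, 1.569, -1.205]
force: [-2.0, -6.2, 7.4]
grip_width: 0.0204
```

Request:
play_rows(deltas=[[-0.1,2,0,0,0,0,16],[0,0,0,0,0,0,16]])

```text
clock: 15.65
position: [0.6123, 0.0532, 0.1048]
tool_rot: [0.327, 1.569, -1.213]
force: [-2.1, -4.9, 8.0]
grip_width: 0.0204
```

Request:
play_rows(deltas=[[-0.1,2,0,0,0,0,16],[0,0,0,0,0,0,16]])

```text
clock: 15.9
position: [0.6122, 0.0553, 0.1048]
tool_rot: [0.375, 1.569, -1.165]
force: [-0.7, -6.1, 8.0]
grip_width: 0.0207
```

Run:
```python
from h import *
save('side','s5',crop=(110,90,270,210),k=5)
save('top','t5')
```

```text
(no output)
```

View pics/s5.png

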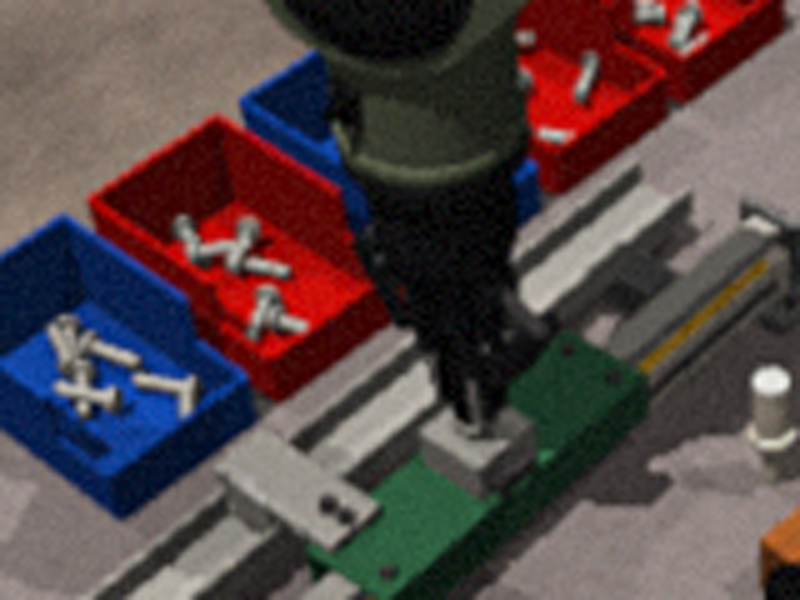

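The carriage has followed: the bush at (478,445) sits under the gripper with the collar just above it. I'll continue.

Request:
play_rows(deltas=[[-0.1,2,0,0,0,0,16],[0,0,0,0,0,0,16]])

```text
clock: 16.25
position: [0.6121, 0.0574, 0.1048]
tool_rot: [0.475, 1.569, -1.064]
force: [-0.9, -4.5, 7.7]
grip_width: 0.0208
```

Request:
play_rows(deltas=[[0,2,0,0,0,0,16],[0,0,0,0,0,0,16]])

```text
clock: 16.5
position: [0.612, 0.0595, 0.1048]
tool_rot: [0.453, 1.57, -1.087]
force: [-2.0, -4.3, 7.0]
grip_width: 0.0207
```

Request:
play_rows(deltas=[[-0.1,2,0,0,0,0,16],[0,0,0,0,0,0,16]])

```text
clock: 16.75
position: [0.6119, 0.0618, 0.1046]
tool_rot: [0.522, 1.57, -1.017]
force: [-0.4, -3.6, 4.9]
grip_width: 0.0208
```

Request:
play_rows(deltas=[[0,2,0,0,0,0,16],[0,0,0,0,0,0,16]])

```text
clock: 17.0
position: [0.6115, 0.0645, 0.1042]
tool_rot: [-2.298, 1.57, 2.446]
force: [-0.3, -1.3, -1.1]
grip_width: 0.0205
```

The vertical force has vanished and z has sunk, so this is the groove. I'll lower gently.

Request:
play_rows(deltas=[[0,0,-0.7,0,0,0,16],[0,0,0,0,0,0,16]])

```text
clock: 17.25
position: [0.6115, 0.0644, 0.1035]
tool_rot: [-2.241, 1.57, 2.503]
force: [-0.7, -0.9, -1.9]
grip_width: 0.0207
```

Request:
play_rows(deltas=[[0,0,-0.7,0,0,0,16],[0,0,-0.7,0,0,0,16],[0,0,0,0,0,0,16]])

```text
clock: 17.62
position: [0.6116, 0.0644, 0.1022]
tool_rot: [-2.466, 1.571, 2.277]
force: [-0.8, 0.5, -0.7]
grip_width: 0.0202
```

Request:
play_rows(deltas=[[0,0,-1,0,0,0,16],[0,0,-1,0,0,0,16],[0,0,0,0,0,0,16]])

```text
clock: 18.0
position: [0.6116, 0.0644, 0.1002]
tool_rot: [-2.927, 1.571, 1.817]
force: [-0.8, 1.3, -1.8]
grip_width: 0.0204
```

Request:
play_rows(deltas=[[0,0,-1,0,0,0,16],[0,0,-0.7,0,0,0,16],[0,0,0,0,0,0,16]])

```text
clock: 18.38
position: [0.6117, 0.0643, 0.0985]
tool_rot: [3.115, 1.571, 1.575]
force: [-0.6, 1.3, -0.2]
grip_width: 0.0203
```

Request:
play_rows(deltas=[[0,0,-0.4,0,0,0,16],[0,0,0,0,0,0,16]])

```text
clock: 18.62
position: [0.6117, 0.0643, 0.0982]
tool_rot: [2.877, 1.571, 1.338]
force: [-0.4, 1.2, 0.4]
grip_width: 0.0202
```

Request:
play_rows(deltas=[[0,0,-0.4,0,0,0,16],[0,0,0,0,0,0,16]])

```text
clock: 18.88
position: [0.6117, 0.0643, 0.0981]
tool_rot: [1.59, 1.571, 0.051]
force: [-2.1, 1.0, 5.7]
grip_width: 0.0208
```

The collar is seated: contact at 0.0981, about 7 mm below riding height. I'll release and retreat.

Request:
play_rows(deltas=[[0,0,0.2,0,0,0,24],[0,0,0,0,0,0,30],[0,0,0,0,0,0,45],[0,0,0,0,0,0,45],[0,0,10,0,0,0,45],[0,0,30,0,0,0,45],[0,0,40,0,0,0,45],[0,0,40,0,0,0,45]])

```text
clock: 19.88
position: [0.6115, 0.0643, 0.2199]
tool_rot: [2.2, 1.571, 0.661]
force: [0.3, 0.1, -0.1]
grip_width: 0.045
```

Request:
play_rows(deltas=[[-20,-50,0,0,0,0,45],[-20,-50,0,0,0,0,45],[-20,-50,0,0,0,0,45],[-20,-50,0,0,0,0,45],[0,0,0,0,0,0,45]])

```text
clock: 20.5
position: [0.5302, -0.14, 0.2186]
tool_rot: [-0.17, 1.569, -1.715]
force: [0.4, 1.4, 0.3]
grip_width: 0.0447
```

Run:
```python
from h import *
save('side','s6',crop=(130,100,250,210),k=5)
save('top','t6',crop=(180,100,330,240),k=4)
a=cv2.imread('pics/s6.png'); b=cv2.imread('pics/t6.png')
a=cv2.resize(a,(400,367)); b=cv2.resize(b,(400,373))[:367]; cv2.imwrite('pics/f6.png',np.hstack([a,b]))
s=telemetry.observe(); print(s['clock'],s['position'],s['force'])
```

```text
20.6 [ 0.53182429 -0.13576297  0.21865943] [1.39087405 0.74013114 0.35200436]
```

View pics/f6.png

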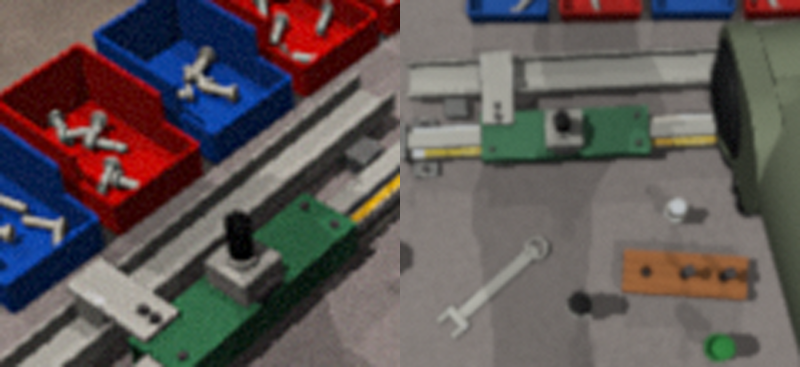

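The pin stands in the bush at side (240,245) with its collar flush on the bush. The punches, the other pins and the wrench are undisturbed, and the arm is clear.

```bash
python3 -c "
from h import *
print(workorder.job_done())"
```

```text
the job is handed in; nothing more can be done
None
```

The length stop is set, and I handed the job in at about 20.6 s. I took the small black-handled pin from the block and put it in the carriage's bush. With the tip resting on the bar at 5–9 N, I slid the carriage about 73 mm towards the saw, until the vertical force vanished at the groove. I then lowered the pin until its collar seated, at about 6 N, let go and backed off.

**Last checks:** the collar seated 6.7 mm below the riding height, against the nominal 7 mm. The final pictures show the pin upright with its collar down on the bush. The punches, the other pins and the wrench look undisturbed, and the arm is clear of everything.

**What disagreed:**
- The two cameras differed by about 3 mm on the bush position. I used the mean, and the pin went in with under 3 N.
- The gripper opening read 20.4 mm on the 22 mm handle, but the pin stayed firmly held.

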